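Clamp the scraper with the spring-return lock key

TASK

Lift the wooden-backed scraper out of its stand, slide it blade down into the long slot of the clamp block until its wooden back sits on the block, and let go of it. Then take the key from its stand, push it fully home in the block's lock cylinder, working it past the sticky pins, and turn it a full quarter turn clockwise to the stop so that the jaw clamps the blade. The lock springs back, so finish still gripping the key and holding it turned; leave the other things on the bench where they are.

Things in the scene. Friction and masses are not known exactly. Their poses are not given: they have to be found in the camera images.
- scraper: Loose scraper, 180 g. Steel blade 96 mm long (own x), 4 mm thick (y), from z 0 to 50 mm; on it a dark wooden back 100 mm long, 14 mm thick, from z 50 to 80 mm. Origin: centre of the blade's lower edge, z up. Grip the back across y at z about 73 mm. Same either way round. Starts upright in scraper_stand, its back resting on the stand's top.
- scraper_stand: Fixed pale wooden stand 130 x 50 x 54 mm high with a slot 104 x 8 mm along its own x, right through. Origin: centre of its underside.
- key: Loose key, 50 g, tip down in key_stand, its black head resting on the stand's top. Flat steel blade 16 mm wide (own x), 4 mm thick (y), from z 0 (tip) to 32 mm; head 34 mm wide, 12 mm thick, from z 32 to 68 mm, stops the key when home. Origin: centre of the tip, z up. Grip the head across y at z about 54 mm with 30 to 60 N. Same either way round.
- key_stand: Fixed pale wooden block 60 x 60 x 40 mm high with an upright hole 19 x 7 mm, long side along its own x. Origin: centre of its underside.
- clamp: Fixed wooden clamp block 120 mm (own x) x 160 mm (own y) x 62 mm high on a thin steel base plate 150 x 150 mm. Slot at y -40 mm, brass lock cylinder at y +40 mm, both open upwards. Origin: centre of its underside.
- slot (a point): Centre of the mouth of the clamp's slot, at the block's top (62 mm above the bench). Slot 104 mm long (own x), 8 mm wide (own y), 54 mm deep, 2 mm bevel round the mouth. With the scraper fully home its origin is 50 mm below this point.
- keyway (a point): Centre of the keyway's mouth on the brass cylinder's top, 66 mm above the bench. Keyway 18.4 (own x) x 6.4 mm (y), 37 mm deep, 1.5 mm bevel; turns with the cylinder; unturned, parallel to the slot. Two sticky spring pins poke in from its flat sides 12 and 24 mm down: about 5 to 10 N and a little wiggling get the key past. Key fully home: its origin is 32 mm below this point.
- plug (a joint): Turn of the lock cylinder in rad: 0 at rest, grows clockwise seen from above, stop at 1.57. A light spring (under 0.15 N m in all, jaw included) turns it back when let go. The key has about 0.15 rad of play in the keyway, so the hand turns about 1.75 rad for a full turn.
- jaw: Steel jaw in the slot's wall on the cylinder's side (80 mm long, 40 mm high). Origin: its face, midway along the slot, 34 mm above the bench. The turning cylinder drives it into the slot (6 mm at full turn), where it presses the blade, through a spring, against the far wall with about 8 N.
- pickup: Bystander: loose black guitar pickup, 69 x 38 x 18 mm, origin under its centre.
- battery: Bystander: loose black and blue block battery, 46 x 26 x 17 mm, lying flat, origin under its centre.
- glue: Bystander: loose white glue bottle, 48 mm across, 130 mm tall, origin under its centre.
- mug: Bystander: loose white mug, 80 mm across, 90 mm tall, handle on its own +y side, origin under its centre.
- screwdriver: Bystander: loose screwdriver lying flat along its own x axis, about 0.2 m long.
- tuner: Bystander: loose brass tuning machine, about 36 x 47 x 34 mm, origin under its gear box.
Mind the look-alikes: they are no part of the job. What is shaped like the key but white is not meant. Of the things that look like the clamp, the larger one is meant.

How it is judged (in metres and radians):
On the way, in this order (a step that is already met when the one before it is completed fails the run):
1. the scraper is fully home in the clamp's slot and let go (z of scraper in the frame of slot below -0.046 m and x of scraper in the frame of slot between -0.008 and 0.008 m and y of scraper in the frame of slot between -0.006 and 0.006 m and angle between scraper's own z axis and vertical below 0.12 rad and contact force between the fingers and scraper below 0.3 N), for 0.2 s.
2. the key is fully home in the keyway (z of key in the frame of keyway below -0.029 m and x of key in the frame of keyway between -0.004 and 0.004 m and y of key in the frame of keyway between -0.004 and 0.004 m and angle between key's own z axis and vertical below 0.15 rad), for 0.1 s.
At the end, for the whole second after the job is handed in: Cylinder held at 1.4 rad or more; key gripped (over 1 N) and home: tip 29 mm or more down, within 4 mm of the middle, tilt under 0.15 rad. Scraper home: edge 46 mm or more down, within 8 mm along and 6 mm across, tilt under 0.12 rad, untouched by the robot, pressed by the jaw with over 2 N (all of step 1 and all of step 2 and value of joint plug above 1.4 rad and contact force between the fingers and key above 1 N and contact force between jaw and scraper above 2 N and contact force between the arm and scraper below 0.3 N); the arm keeps its last pose, push and grip.
It fails at once if one of the bystanders (pickup, battery, glue, mug, screwdriver, tuner) is moved by more than 30 mm (distance of any of pickup, battery, glue, mug, screwdriver, tuner from where it was at the start of the episode above 0.03 m).
It also fails if it takes over 72 s, if anything falls off the work surface, if the arm or the gripper's body presses on something with over 40 N, if the wrist force passes 120 N, or if a joint passes its speed limit or range.

ROBOT

A 6-joint arm with a two-finger parallel gripper is mounted at the origin on the work surface. World frame = base frame: x ahead of the robot, y to its left, z up, the work surface at z = 0. Lengths are in m, angles in degrees, forces in N, time in s.
With the tool pointing down it reaches from about 0.4 to 0.925 m from the base axis. Payload 12.5 kg.
Tool frame: the origin (TCP) lies midway between the tips of the shut fingers; the grasp point (between the pads) lies 19 mm behind it; z points along the fingers, y is the line along which they close (so a half turn about z gives the same grasp; the last joint's range is limited). The gripper opens to 95 mm and grips with 3 to 60 N. Pads are 20 mm wide; open, the fingers measure 119 mm over their backs; the gripper's body (75 mm by 180 mm) begins 59 mm behind the grasp point.
Start: joints at [-71.196, 28.126, 89.318, -0, 62.55, -6.05], TCP at [0.263, -0.567, 0.215] pointing down, gripper open.
Joint ranges: [-177.58, 177.58], [-47.91, 125.51], [2.72, 160], [-65.01, 245.01], [3.68, 167.84], [-153.87, 153.87]. Speed limits (degrees/s): [127.2, 127.2, 159.86, 180, 180, 180].

INTERFACE

Orientations are given as a 3x3 rotation matrix whose columns are the frame's x, y, z axes.
In Python, from rig import read_state, grab_frame, finish_job gives the robot as it stands.
- The arm moves only by the shell command python3 -m jog 'ROWS' [FORCE]. ROWS is a JSON object whose one key "deltas" holds one flat list of numbers, 7 for each row, row after row: the shift along the tool's x, y, z in mm, then the turn, a rotation vector about the tool's x, y, z in degrees, then the finger opening in mm, from 0 to 95.1. In form: {"deltas": [tx, ty, tz, rx, ry, rz, jaw, tx, ty, tz, rx, ry, rz, jaw, ...]}. A call has 1 to 10 rows; each row shifts and turns the commanded pose from where the row before left it, along the tool's axes as they then stand; what a row does not reach is not made up. A row lasts 1/10 s, in which the tool goes at most 50 mm and 8.59 degrees, less where a joint would pass 70% of its speed; a pose out of reach is approached as far as the arm can. A call with a gripper value outside its range is refused whole. The fingers move at their own pace and stop on an object; FORCE is the grip in N (left out, the last holds). Time passes only in rows, so rows that do not move let the fingers close. It gives the time, the measured TCP pose, the force, the opening and the grip force at its end, in the units of the state.
- read_state(): the state, without advancing time (a new reading comes with each control period).
- grab_frame(name): name is "scene" or "side" or "wrist"; returns a dict with "image" (420x560x3 uint8, blue, green, red), "range_z" (420x560 float32, m along the optical axis (not along the pixel's ray), 0 where there is no reading), "K" (3x3 intrinsics, pixels), "rvec" (rotation vector, rad) and "tvec" (3), from world to camera coordinates, as OpenCV has them; the wrist camera has in their place "tool_from_camera" (4x4, takes a point from camera to tool coordinates, whose origin is the TCP and whose axes are the flange's). Camera axes: x right, y down, z forward; pixel columns grow to the right and rows downward; lengths in m; the calibration is good to about 2 mm. A picture is of the moment at which its call begins: read the wrist's pose just before it.
- finish_job(): hands the job in; it is judged then, once.
The state is a dict: "t": time; "joints": joint angles; "joint_vel": joint speeds; "effort": joint torques, N m; "ee_pos": TCP position; "ee_rot": TCP orientation; "wrist_force": force on the tool from outside, world axes, zero at the start; "torque": the same for the moment, N m; "gripper_width": opening from 0.0 (shut) to 1.0 (fully open); "grip_force": force on a finger pad.
Only numpy, scipy, OpenCV 4.12 (cv2) and the standard library are available. Lean on these libraries where they do the work, as an engineer would, in place of code of your own. Each camera call takes 0.05 s, during which the arm holds its last target. There are 200 camera calls.

## Working session

There is one attempt and no reset: what is moved stays moved. The work goes in short steps, Python scripts to look and compute and a shell command to move; the robot and the scene stay as the last step left them, time stands still between calls to the robot, and variables do not carry over. Pictures are saved under pics/ and viewed, at most 13 in all, crops included, and the job is handed in when it is done.

```bash
mkdir -p pics; ls; python3 - <<'E'
from rig import *
import cv2,numpy as np
s=read_state();print(s)
for n in("scene","side"):
    f=grab_frame(n);cv2.imwrite(f"pics/{n}0.png",f["image"]);np.savez(f"{n}0.npz",**f)
    R=cv2.Rodrigues(f["rvec"])[0];print(n,f["K"],(-R.T@np.ravel(f["tvec"])))
E
```

```text
pics
{'t': 0.0, 'joints': array([-7.11959519e+01,  2.81654223e+01,  8.93487821e+01,  1.65848797e-04,
        6.25500539e+01, -6.04973411e+00]), 'joint_vel': array([-0.03944551,  0.13367285,  0.1025512 ,  0.0541509 ,  0.05981095,
        0.05620145]), 'effort': array([-2.10524745e-04, -6.12646437e+01, -2.58189046e+01,  6.91958028e-02,
        4.81638929e-02, -8.73922477e-05]), 'ee_pos': array([ 0.2626419 , -0.56687749,  0.214056  ]), 'ee_rot': array([[ 9.07383932e-01,  4.20302595e-01, -3.59070769e-04],
       [ 4.20302731e-01, -9.07383318e-01,  1.06248837e-03],
       [ 1.20751794e-04, -1.11500330e-03, -9.99999371e-01]]), 'wrist_force': array([-1.1769428 , -0.09865563,  0.44520691]), 'torque': array([ 0.00862006, -0.0020126 ,  0.00085948]), 'grip_force': 0.0, 'gripper_width': 0.9959012554086645}
scene [[433.19199674   0.         286.18426116]
 [  0.         433.19199674 218.83618211]
 [  0.           0.           1.        ]] [1.01843532 0.33187401 0.82411207]
side [[464.70236094   0.         278.92657383]
 [  0.         464.70236094 203.77272437]
 [  0.           0.           1.        ]] [0.27992854 0.70622294 0.72284416]
```

View pics/scene0.png

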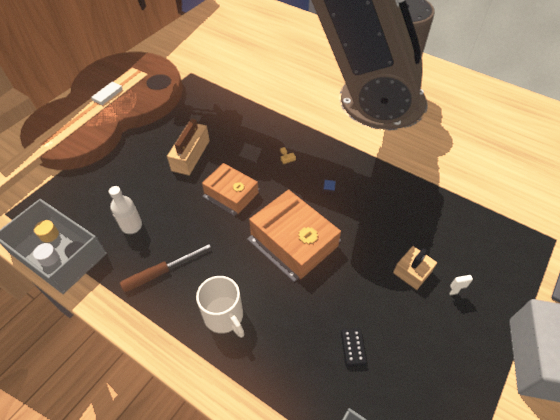

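View pics/side0.png

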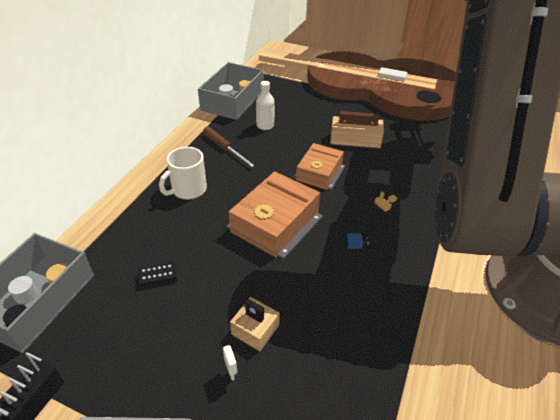

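The scene picture shows the scraper at about (187,140), the larger clamp at (295,232) with its slot at (281,214) and lock at (309,235), and the black key at (420,257). The side picture shows the scraper at (358,118), the slot at (287,192), the lock at (263,212) and the key at (255,310). I'll localise these next.

```bash
cat > h.py <<'E'
import cv2,numpy as np
from rig import *
def look(n,save=None):
    s=read_state();f=grab_frame(n)
    if n=="wrist":
        T=np.eye(4);T[:3,:3]=s["ee_rot"];T[:3,3]=s["ee_pos"];C=T@f["tool_from_camera"];R,c=C[:3,:3],C[:3,3]
    else:
        R=cv2.Rodrigues(np.array(f["rvec"]))[0].T;c=-R@np.ravel(f["tvec"])
    f["R"],f["c"]=R,c
    if save: cv2.imwrite("pics/"+save,f["image"])
    return f
def ray(f,uv):
    uv=np.atleast_2d(np.asarray(uv,float));d=np.c_[uv,np.ones(len(uv))]@np.linalg.inv(f["K"]).T
    return d@f["R"].T
def plane(f,uv,z):
    d=ray(f,uv);return f["c"]+d*((z-f["c"][2])/d[:,2])[:,None]
def depth(f,uv):
    uv=np.atleast_2d(uv);z=f["range_z"][uv[:,1].astype(int),uv[:,0].astype(int)]
    return f["c"]+ray(f,uv)*z[:,None]
def cross(f,a,g,b):
    d,e=ray(f,a)[0],ray(g,b)[0]
    t=np.linalg.lstsq(np.c_[d,-e],g["c"]-f["c"],rcond=None)[0]
    p,q=f["c"]+d*t[0],g["c"]+e*t[1];return (p+q)/2,np.linalg.norm(p-q)
def cloud(f):
    v,u=np.mgrid[:420,:560];uv=np.c_[u.ravel(),v.ravel()]
    return depth(f,uv).reshape(420,560,3)
def rect(P):
    (c,wh,a)=cv2.minAreaRect((P[:,:2]*1000).astype(np.float32));return np.round(c,1),np.round(wh,1),round(a,1)
E
python3 - <<'E'
from h import *
np.set_printoptions(precision=4,suppress=True)
a=look("scene");b=look("side")
for n,p,q in(("slot",(281,214),(287,192)),("lock",(309,235),(263,212)),("scr",(187,137),(358,118)),("key",(420,257),(255,310))):
    print(n,*cross(a,p,b,q),depth(a,p),depth(b,q))
for f in(a,b):
    P=cloud(f);hsv=cv2.cvtColor(f["image"],cv2.COLOR_BGR2HSV)
    for n,c,r,z0,z1 in(("clamp",(.1,0),0,.055,.07),):pass
    sl=cross(a,(281,214),b,(287,192))[0];lk=cross(a,(309,235),b,(263,212))[0];m=(sl+lk)/2
    for n,c,r,z0,z1 in(("clamptop",m,.12,.058,.064),("brass",lk,.03,.064,.07),("scrback",cross(a,(187,137),b,(358,118))[0],.09,.065,.12),("scrstand",cross(a,(187,137),b,(358,118))[0],.09,.048,.058),("key",cross(a,(420,257),b,(255,310))[0],.05,.06,.09),("kstand",cross(a,(420,257),b,(255,310))[0],.05,.036,.043)):
        k=(np.hypot(*(P[...,:2]-c[:2]).transpose(2,0,1))<r)&(P[...,2]>z0)&(P[...,2]<z1)
        k=cv2.morphologyEx(k.astype(np.uint8),cv2.MORPH_OPEN,np.ones((2,2)))>0
        if k.sum()>5: print(n,k.sum(),rect(P[k]),np.median(P[k],0),P[k][:,2].max())
E
```

```text
slot [0.5497 0.0134 0.0597] 0.0019477144288067812 [[0.5469 0.0111 0.0564]] [[0.5512 0.0112 0.0565]]
lock [0.5671 0.0966 0.0671] 0.0030672776819523763 [[0.5567 0.0904 0.0517]] [[0.5716 0.0896 0.0576]]
scr [ 0.49   -0.3093  0.072 ] 0.0008030325270604877 [[ 0.492  -0.3068  0.0743]] [[ 0.4894 -0.3074  0.0736]]
key [0.4824 0.3114 0.0629] 0.001136941497466619 [[0.4908 0.3113 0.0754]] [[0.4797 0.3176 0.0724]]
clamptop 2230 (array([763. , 132.7]), array([617.6, 195.5]), 20.4) [0.5662 0.0612 0.0626] 0.8241120682059606
brass 228 (array([564.7,  94.1]), array([40.4, 40.7]), 24.2) [0.5663 0.0949 0.0663] 0.07055433793369936
scrback 308 (array([719.6, -49.8]), array([967.5,  62.1]), 48.3) [ 0.491  -0.3077  0.0788] 0.8241120682059606
scrstand 444 (array([736.7, -45. ]), array([935.2, 104.7]), 46.8) [ 0.5057 -0.2977  0.0546] 0.8241120682059606
key 115 (array([457.8, 315.4]), array([ 9.2, 86.6]), 81.6) [0.4855 0.3128 0.0747] 0.07907598747930333
kstand 591 (array([723.7, 306.5]), array([ 66.4, 587.9]), 88.5) [0.4901 0.3185 0.0402] 0.8241120682059606
clamptop 2683 (array([476.7, 339.7]), array([178. , 812.8]), 15.9) [0.5528 0.0595 0.0616] 0.7228441611517835
brass 177 (array([567. ,  95.6]), array([37.8, 37.1]), 56.8) [0.5666 0.0955 0.0652] 0.06935908693036474
scrback 345 (array([ 464.5, -362.8]), array([184.7,  76.5]), 66.5) [ 0.4874 -0.31    0.0759] 0.08595078812296775
scrstand 405 (array([424.7, 144.8]), array([ 132.8, 1152. ]), 7.9) [ 0.486  -0.2998  0.053 ] 0.7228441611517835
key 203 (array([480.2, 308.9]), array([33.4, 26.9]), 43.9) [0.4815 0.3142 0.0735] 0.07847523619685348
kstand 808 (array([407.5, 497.8]), array([ 80.3, 482.1]), 22.0) [0.4763 0.3223 0.0397] 0.7228441611517835
```

```bash
python3 -c "
from rig import *
print(grab_frame('wrist')['tool_from_camera'].round(4),grab_frame('wrist')['K'])"
python3 -m jog '{"deltas":[28,-10,-9,0,0,0,95, 28,-10,-9,0,0,0,95, 28,-10,-9,0,0,0,95, 28,-10,-9,0,0,0,95, 28,-10,-9,0,0,0,95, 28,-10,-9,0,0,0,95, 28,-10,-9,0,0,0,95, 28,-10,-9,0,0,0,95, 28,-10,-9,0,0,0,95, 0,0,0,0,0,0,95]}'
python3 - <<'E'
from h import *
f=look("wrist","w1.png")
for p in ((.489,-.308,.08),):
    q=f["R"].T@(np.array(p)-f["c"]);print(f["K"]@q/q[2])
E
```

```text
[[-0.000e+00 -9.633e-01 -2.683e-01  7.670e-02]
 [ 1.000e+00  2.000e-04 -1.000e-03 -1.000e-04]
 [ 1.000e-03 -2.683e-01  9.633e-01 -1.699e-01]
 [ 0.000e+00  0.000e+00  0.000e+00  1.000e+00]] [[308.2943062    0.         284.27096788]
 [  0.         308.2943062  210.00413666]
 [  0.           0.           1.        ]]
t: 1.3
ee_pos: [0.4556, -0.3776, 0.2968]
ee_rot: [[0.906, 0.423, 0.002], [0.423, -0.906, -0.001], [0.001, 0.002, -1.0]]
wrist_force: [-0.6, -0.3, 0.4]
gripper_width: 1.0
grip_force: 0.0
[244.35119503 138.7889112    1.        ]
```

View pics/w1.png

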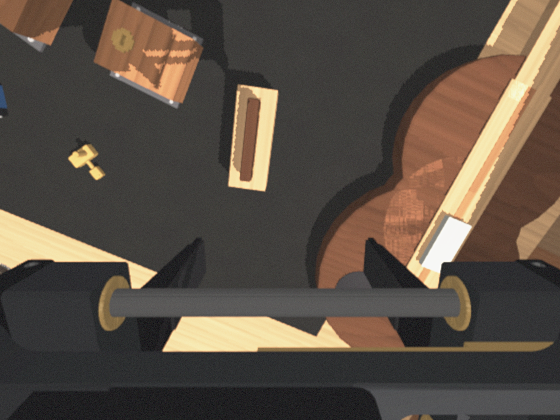

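The wrist picture shows the scraper's dark back at about (249,138), running from (257,97) to (244,181) in its pale stand. Next I'll segment it.

```bash
cat >> h.py <<'E'
def scr(f,c0,zt=None,r=.09):
    "dark wooden back: mask by colour near c0, rect on its top plane"
    P=cloud(f);h=cv2.cvtColor(f["image"],cv2.COLOR_BGR2HSV);near=np.hypot(P[...,0]-c0[0],P[...,1]-c0[1])<r
    k=near&(h[...,2]<130)&(h[...,1]>80)&(P[...,2]>.06)&(P[...,2]<.25)
    k=cv2.morphologyEx(k.astype(np.uint8),cv2.MORPH_OPEN,np.ones((2,2)))
    n,l,st,_=cv2.connectedComponentsWithStats(k);i=1+np.argmax(st[1:,4]);v,u=np.nonzero(l==i)
    z=np.median(P[v,u,2]);Q=plane(f,np.c_[u,v],z if zt is None else zt)
    return rect(Q),z,len(v),np.mean(np.c_[u,v],0)
def top(f,c0,r,z0,z1):
    P=cloud(f);k=(np.hypot(P[...,0]-c0[0],P[...,1]-c0[1])<r)&(P[...,2]>z0)&(P[...,2]<z1)
    k=cv2.morphologyEx(k.astype(np.uint8),cv2.MORPH_OPEN,np.ones((2,2)))>0
    Q=P[k];return rect(Q),np.median(Q[:,2]),k.sum()
E
python3 - <<'E'
from h import *
f=look("wrist")
print(scr(f,(.489,-.308)));print("back",top(f,(.489,-.308),.09,.068,.095));print("stand",top(f,(.489,-.308),.09,.04,.06))
E
```

```text
((array([ 484.2, -323.1]), array([81.8,  2.6]), 17.1), np.float64(0.07312653880353973), 140, array([254.38571429, 145.22857143]))
back ((array([ 489.7, -331.6]), array([105.7,  46.3]), 15.9), np.float64(0.08372579662159424), np.int64(1042))
stand ((array([ 485.1, -321.8]), array([148.9,  65.4]), 13.7), np.float64(0.054034024432780214), np.int64(2870))
```

```bash
python3 -m jog '{"deltas":[6,-10,14,0,0,0,95, 6,-10,14,0,0,0,95, 6,-10,14,0,0,0,95, 6,-10,14,0,0,0,95, 6,-9,14,0,0,0,95, 0,0,0,0,0,8,95, 0,0,0,0,0,0,95, 0,0,0,0,0,0,95]}'
python3 - <<'E'
from h import *
f=look("wrist","w2.png");np.savez("w2.npz",**f)
P=cloud(f);h=cv2.cvtColor(f["image"],cv2.COLOR_BGR2HSV)
q=f["R"].T@(np.array((.489,-.309,.082))-f["c"]);u,v=(f["K"]@q/q[2])[:2].astype(int);print(u,v,h[v-2:v+3:2,u-20:u+20:4].tolist())
E
```

```text
t: 2.2
ee_pos: [0.4597, -0.3232, 0.2256]
ee_rot: [[0.956, 0.292, -0.0], [0.292, -0.956, -0.0], [-0.0, 0.0, -1.0]]
wrist_force: [-0.1, -0.8, 1.1]
gripper_width: 0.999
grip_force: 0.0
279 169 [[[30, 9, 56], [23, 72, 254], [15, 100, 220], [15, 104, 216], [16, 99, 224], [9, 123, 154], [10, 126, 168], [10, 128, 171], [17, 110, 239], [30, 28, 247]], [[30, 14, 54], [23, 68, 254], [15, 103, 216], [15, 102, 220], [16, 98, 224], [10, 123, 154], [10, 121, 167], [11, 124, 173], [17, 108, 240], [29, 28, 247]], [[0, 0, 54], [20, 93, 247], [15, 100, 216], [16, 102, 218], [16, 101, 222], [9, 124, 156], [11, 125, 167], [11, 121, 171], [17, 109, 240], [29, 27, 247]]]
```

View pics/w2.png

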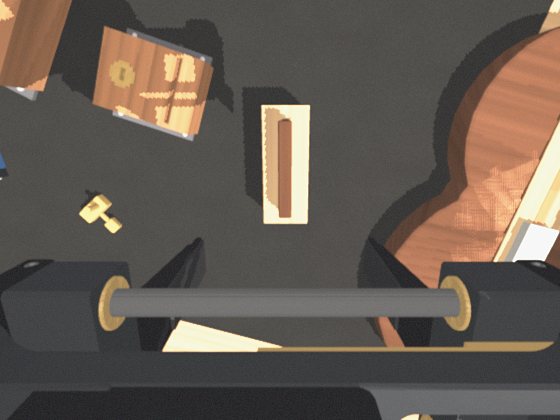

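The scraper's back is at (285,168), now nearly parallel to the image columns. I'll measure it here and again from a second place.

```bash
cat >> h.py <<'E'
def dark(f,box):
    "brown back in pixel box (u0,v0,u1,v1): min-area rect in pixels"
    u0,v0,u1,v1=box;h=cv2.cvtColor(f["image"],cv2.COLOR_BGR2HSV)[v0:v1,u0:u1]
    k=((h[...,0]<=13)&(h[...,1]>105)&(h[...,2]<190)&(h[...,2]>60)).astype(np.uint8)
    k=cv2.morphologyEx(k,cv2.MORPH_OPEN,np.ones((3,3)))
    n,l,st,ce=cv2.connectedComponentsWithStats(k);i=1+np.argmax(st[1:,4]);v,u=np.nonzero(l==i)
    return cv2.minAreaRect(np.c_[u+u0,v+v0].astype(np.float32))
E
python3 -c "
from h import *
f=dict(np.load('w2.npz'));print(dark(f,(240,90,330,235)))"
python3 -m jog '{"deltas":[0,-12,0,0,0,0,95,0,-12,0,0,0,0,95,0,-12,0,0,0,0,95,0,-12,0,0,0,0,95,0,-12,0,0,0,0,95,0,0,0,0,0,0,95,0,0,0,0,0,0,95]}'
python3 - <<'E'
from h import *
f=dict(np.load('w2.npz'));g=look("wrist")
a=dark(f,(240,90,330,235));q=g["R"].T@(np.array((.489,-.309,.082))-g["c"]);u,v=(g["K"]@q/q[2])[:2].astype(int)
b=dark(g,(u-45,v-70,u+45,v+70));print(a,b,u,v)
p,e=cross(f,a[0],g,b[0]);print(p,e)
for x,r in((f,a),(g,b)):
    Q=plane(x,cv2.boxPoints(r),p[2]);print(rect(Q))
print(top(g,p,.085,.05,.06),read_state()["ee_pos"])
E
```

```text
((284.0, 168.5), (95.0, 12.0), 90.0)
t: 2.95
ee_pos: [0.443, -0.2649, 0.2259]
ee_rot: [[0.957, 0.291, 0.001], [0.291, -0.957, -0.001], [0.0, 0.001, -1.0]]
wrist_force: [-0.2, -0.4, -0.4]
gripper_width: 0.996
grip_force: 0.0Traceback (most recent call last):
  File "<stdin>", line 4, in <module>
  File "h.py", line 46, in dark
    n,l,st,ce=cv2.connectedComponentsWithStats(k);i=1+np.argmax(st[1:,4]);v,u=np.nonzero(l==i)
                                                      ~~~~~~~~~^^^^^^^^^^
    return _wrapfunc(a, 'argmax', axis=axis, out=out, **kwds)
    return bound(*args, **kwds)
ValueError: attempt to get argmax of an empty sequence
```

```bash
python3 - <<'E'
from h import *
g=look("wrist","w3.png")
q=g["R"].T@(np.array((.489,-.309,.082))-g["c"]);u,v=(g["K"]@q/q[2])[:2].astype(int);print(u,v)
h=cv2.cvtColor(g["image"],cv2.COLOR_BGR2HSV);print(h[v,u-30:u+30:3].tolist())
E
```

```text
338 170
[[30, 14, 73], [20, 10, 74], [14, 99, 214], [30, 33, 249], [22, 76, 246], [20, 85, 242], [21, 80, 243], [21, 82, 244], [19, 93, 243], [9, 96, 101], [10, 119, 182], [11, 124, 216], [10, 124, 211], [10, 124, 214], [20, 93, 247], [30, 3, 247], [30, 7, 247], [30, 4, 247], [28, 50, 255], [17, 18, 102]]
```

```bash
sed -i 's/(h\[...,1\]>105)&(h\[...,2\]<190)/(h[...,1]>90)\&(h[...,2]<235)/' h.py; python3 - <<'E'
from h import *
f=dict(np.load('w2.npz'));g=look("wrist")
a=dark(f,(240,90,330,235));b=dark(g,(290,100,385,240));print(a,b)
p,e=cross(f,a[0],g,b[0]);print(p,e)
for x,r in((f,a),(g,b)):
    for z in(p[2],.084):print(rect(plane(x,cv2.boxPoints(r),z)))
print(top(g,p,.085,.05,.06),read_state()["ee_pos"])
E
```

```text
((284.5, 168.5), (97.0, 13.0), 90.0) ((341.1496276855469, 169.00747680664062), (16.87891387939453, 96.37960052490234), 2.862405300140381)
[ 0.48966348 -0.31373392  0.06864259] 0.00025883555412513544
(array([ 487.5, -314.4]), array([103.1,  14.4]), 17.0)
(array([ 489.6, -313.8]), array([98.3, 13.7]), 17.0)
(array([ 487.8, -314.7]), array([103.2,  18.7]), 16.4)
(array([ 489.1, -311.3]), array([98.4, 17.8]), 16.4)
((array([ 477. , -309.2]), array([148.6, 100.9]), 18.5), np.float64(0.05388922109613059), np.int64(3655)) [ 0.4429383  -0.26538651  0.22558923]
```

```bash
python3 -m jog '{"deltas":[6,12,20,0,0,0,60, 6,12,20,0,0,0,60, 6,12,20,0,0,0,60, 6,12,20,0,0,0,60, 6.5,12,20,0,0,0,60, 0,0,20,0,0,0,60, 0,0,20,0,0,0,60, 0,0,16,0,0,0,60, 0,0,10,0,0,0,60, 0,0,0,0,0,0,60]}' 40
python3 -m jog '{"deltas":[0,0,0,0,0,0,8, 0,0,0,0,0,0,5, 0,0,0,0,0,0,5, 0,0,0,0,0,0,5,0,0,0,0,0,0,5,0,0,0,0,0,0,5,0,0,0,0,0,0,5,0,0,0,0,0,0,5]}'
```

```text
t: 4.1
ee_pos: [0.4889, -0.3136, 0.0584]
ee_rot: [[0.957, 0.29, -0.002], [0.29, -0.957, 0.001], [-0.001, -0.002, -1.0]]
wrist_force: [0.2, 0.2, 0.3]
gripper_width: 0.632
grip_force: 0.0
t: 4.9
ee_pos: [0.4894, -0.3137, 0.0598]
ee_rot: [[0.957, 0.29, 0.0], [0.29, -0.957, -0.0], [0.0, 0.0, -1.0]]
wrist_force: [-0.2, 0.7, 0.9]
gripper_width: 0.144
grip_force: 40.0
```

```bash
python3 -m jog '{"deltas":[0,0,-5,0,0,0,5, 0,0,-15,0,0,0,5, 0,0,-20,0,0,0,5, 0,0,-20,0,0,0,5, 0,0,-20,0,0,0,5, 0,0,-20,0,0,0,5, 0,0,-20,0,0,0,5, 0,0,-20,0,0,0,5, 0,0,-20,0,0,0,5, 0,0,0,0,0,0,5]}'
python3 -m jog '{"deltas":[4,-20,-5,0,0,0,5, 9,-39,-5,0,0,0,5, 9,-39,-5,0,0,0,5, 9,-39,-5,0,0,0,5, 9,-39,-5,0,0,0,5, 9,-39,-5,0,0,0,5, 9,-39,-5,0,0,0,5, 9,-39,-5,0,0,0,5, 7,-35,-5,0,0,0,5, 0,-14,0,0,0,0,5]}'
python3 -m jog '{"deltas":[0,0,0,0,0,7,5, 0,0,0,0,0,7,5, 0,0,0,0,0,7,5, 0,0,0,0,0,7,5, 0,0,0,0,0,0,5, 0,0,0,0,0,0,5]}'
python3 -c "
from h import *
f=look('wrist','w4.png');np.savez('w4.npz',**f)"
```

```text
t: 5.9
ee_pos: [0.49, -0.314, 0.2221]
ee_rot: [[0.957, 0.29, 0.003], [0.29, -0.957, -0.003], [0.002, 0.003, -1.0]]
wrist_force: [0.2, -0.1, -1.9]
gripper_width: 0.144
grip_force: 40.0
t: 6.9
ee_pos: [0.4598, 0.038, 0.2643]
ee_rot: [[0.956, 0.292, -0.001], [0.292, -0.956, 0.0], [-0.001, -0.001, -1.0]]
wrist_force: [-0.9, 0.2, -2.1]
gripper_width: 0.142
grip_force: 40.0
t: 7.5
ee_pos: [0.4606, 0.035, 0.264]
ee_rot: [[0.982, -0.19, -0.001], [-0.19, -0.982, -0.0], [-0.001, 0.0, -1.0]]
wrist_force: [0.0, -0.1, -1.7]
gripper_width: 0.147
grip_force: 40.0
```

View pics/w4.png

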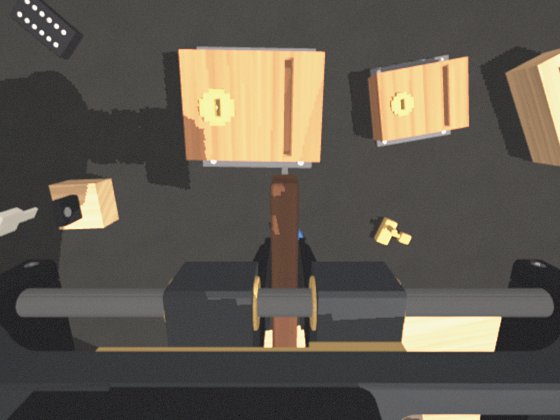

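The clamp's slot runs from (291,59) to (288,155), with its middle at about (289,107), and the brass lock is at (217,107). The held scraper's far end is at (285,177). I'll measure slot and lock from here and then from a second place 40 mm further left.

```bash
cat >> h.py <<'E'
def blob(f,box,which):
    u0,v0,u1,v1=map(int,box);h=cv2.cvtColor(f["image"],cv2.COLOR_BGR2HSV)[v0:v1,u0:u1].astype(int)
    if which=="slot": k=h[...,2]<.7*np.median(h[...,2])
    else: k=(h[...,0]>18)&(h[...,0]<35)&(h[...,1]>110)&(h[...,2]>120)
    k=cv2.morphologyEx(k.astype(np.uint8),cv2.MORPH_CLOSE,np.ones((3,3)))
    n,l,st,_=cv2.connectedComponentsWithStats(k);i=1+np.argmax(st[1:,4]);v,u=np.nonzero(l==i)
    return cv2.minAreaRect(np.c_[u+u0,v+v0].astype(np.float32)),(l==i)
E
python3 -m jog '{"deltas":[0,-10,0,0,0,0,5, 0,-10,0,0,0,0,5, 0,-10,0,0,0,0,5, 0,-10,0,0,0,0,5, 0,0,0,0,0,0,5, 0,0,0,0,0,0,5]}'
python3 - <<'E'
from h import *
f=dict(np.load('w4.npz'));g=look("wrist","w5.png");np.savez("w5.npz",**g)
def px(g,p):
    q=g["R"].T@(np.array(p)-g["c"]);return (g["K"]@q/q[2])[:2]
ps=plane(f,(289,107),.062)[0];pl=plane(f,(217,107),.066)[0]
for n,p,w,hh,z in(("slot",ps,14,58,.062),("brass",pl,26,26,.066)):
    r=[]
    for x in(f,g):
        u,v=px(x,p);b,m=blob(x,(u-w,v-hh,u+w,v+hh),n);r.append(b);print(n,b,rect(plane(x,cv2.boxPoints(b),z)))
    print(cross(f,r[0][0],g,r[1][0]))
c=cloud(g);u,v=px(g,ps).astype(int);print("top z",np.median(c[v-20:v+20,u-30:u-15,2]),px(g,ps))
E
```

```text
t: 8.15
ee_pos: [0.4687, 0.0748, 0.2645]
ee_rot: [[0.981, -0.192, -0.0], [-0.192, -0.981, -0.0], [-0.0, 0.0, -1.0]]
wrist_force: [-0.8, 0.1, -2.5]
gripper_width: 0.142
grip_force: 40.0
slot ((288.0, 95.5), (71.0, 6.0), 90.0) (array([564.2,  11.6]), array([ 7. , 75.8]), 79.1)
slot ((322.7185974121094, 106.94061279296875), (6.496391773223877, 94.11438751220703), 1.9091525077819824) (array([551.8,  14.5]), array([  7.8, 102.8]), 78.7)
(array([0.55812933, 0.0148733 , 0.0889418 ]), np.float64(0.011380985037748188))
brass ((217.0, 107.0), (18.0, 6.0), 90.0) (array([568.2,  92.9]), array([ 6.8, 19.8]), 75.8)
brass ((253.0, 108.0), (18.0, 6.0), 90.0) (array([567.7,  92.6]), array([ 6.9, 19.6]), 77.5)
(array([0.56776016, 0.09227215, 0.06943347]), np.float64(0.0003641669473172709))
top z 0.0619693666280019 [324.14820021 107.48714521]
```

View pics/w5.png

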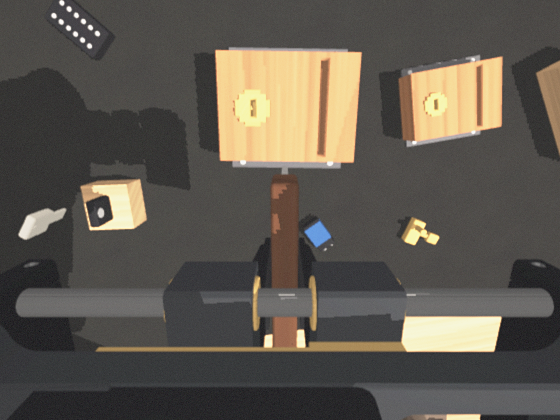

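The keyway lies at (253,108) and the slot at (323,107) in the second picture. Slot-to-lock distance comes out at 79.8 mm against 80 nominal, so I trust the fit. Slot at (0.552, 0.0145), clamp x axis at -11.5°. Moving above it.

```bash
python3 -c "
import cv2
i=cv2.imread('pics/w5.png');print(i[160:192,285].sum(1).tolist())"
python3 -m jog '{"deltas":[10,5,0,0,0,0,5, 16,7,0,0,0,0,5, 20,9,0,0,0,0,5, 20,9,0,0,0,0,5, 17,8,5,0,0,0,5, 10,5,15,0,0,0.5,5, 0,0,30,0,0,0,5, 0,0,40,0,0,0,5, 0,0,30,0,0,0,5, 0,0,15,0,0,0,5]}'
python3 -m jog '{"deltas":[0,0,0,0,0,0,5, 0,0,0,0,0,0,5]}'
python3 -c "
from h import *
f=look('scene','s6.png');g=look('side');cv2.imwrite('pics/s6.png',np.hstack([cv2.resize(f['image'][150:300,210:360],(400,400)),cv2.resize(g['image'][130:280,210:360],(400,400))]))"
```

```text
[619, 601, 499, 487, 495, 481, 467, 465, 459, 461, 453, 443, 454, 428, 315, 222, 213, 209, 207, 196, 192, 190, 214, 255, 281, 294, 313, 347, 343, 304, 224, 220]
t: 9.2
ee_pos: [0.5503, 0.0139, 0.1258]
ee_rot: [[0.979, -0.203, -0.005], [-0.203, -0.979, 0.0], [-0.005, 0.001, -1.0]]
wrist_force: [-0.7, -0.0, -1.4]
gripper_width: 0.143
grip_force: 40.0
t: 9.4
ee_pos: [0.5518, 0.014, 0.1293]
ee_rot: [[0.979, -0.202, -0.001], [-0.202, -0.979, 0.0], [-0.001, 0.0, -1.0]]
wrist_force: [0.5, -0.2, -1.2]
gripper_width: 0.144
grip_force: 40.0
```

View pics/s6.png

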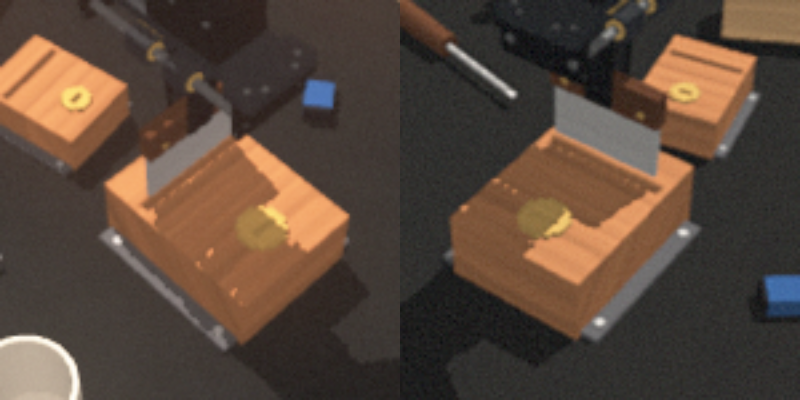

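Both crops show the blade hanging just above the slot and parallel to it. The side crop puts the blade end at (658,170) and the slot end at (660,188). Lowering it in.

```bash
python3 -m jog '{"deltas":[0,0,5,0,0,0,5, 0,0,5,0,0,0,5, 0,0,5,0,0,0,5, 0,0,5,0,0,0,5, 0,0,0,0,0,0,5]}'
```

```text
t: 10.0
ee_pos: [0.5514, 0.0143, 0.1088]
ee_rot: [[0.979, -0.202, -0.001], [-0.202, -0.979, 0.0], [-0.001, 0.0, -1.0]]
wrist_force: [0.2, 0.2, -2.4]
gripper_width: 0.146
grip_force: 40.0
```

```bash
python3 -m jog '{"deltas":[0,0,7,0,0,0,5, 0,0,8,0,0,0,5, 0,0,8,0,0,0,5, 0,0,8,0,0,0,5, 0,0,5,0,0,0,5, 0,0,2,0,0,0,5, 0,0,2,0,0,0,5, 0,0,1,0,0,0,5, 0,0,0,0,0,0,5]}'
```

```text
t: 10.9
ee_pos: [0.5518, 0.0142, 0.0687]
ee_rot: [[0.979, -0.202, 0.0], [-0.202, -0.979, -0.0], [0.0, 0.0, -1.0]]
wrist_force: [-0.2, -1.0, -1.9]
gripper_width: 0.145
grip_force: 40.0
```

```bash
python3 -m jog '{"deltas":[0,0,1,0,0,0,5, 0,0,1,0,0,0,5, 0,0,0,0,0,0,5]}'
python3 -m jog '{"deltas":[0,0,0,0,0,0,30, 0,0,0,0,0,0,40, 0,0,0,0,0,0,40, 0,0,0,0,0,0,40, 0,0,0,0,0,0,40]}'
```

```text
t: 11.2
ee_pos: [0.5519, 0.0142, 0.0677]
ee_rot: [[0.979, -0.202, 0.001], [-0.202, -0.979, -0.0], [0.001, -0.0, -1.0]]
wrist_force: [-2.4, -0.2, 10.7]
gripper_width: 0.143
grip_force: 40.0
t: 11.7
ee_pos: [0.5517, 0.0142, 0.0665]
ee_rot: [[0.979, -0.202, -0.0], [-0.202, -0.979, -0.0], [-0.0, 0.0, -1.0]]
wrist_force: [-0.1, 0.1, 0.6]
gripper_width: 0.417
grip_force: 0.0
```

Seated with about 11 N of push, then released. Raising and moving to view the key.

```bash
python3 -m jog '{"deltas":[0,0,-10,0,0,0,60, 0,0,-20,0,0,0,95, 0,0,-35,0,0,0,95, 0,0,-35,0,0,0,95, 0,0,-35,0,0,0,95, 0,0,-30,0,0,0,95, 0,0,-15,0,0,0,95,0,0,0,0,0,0,95]}'
python3 -m jog '{"deltas":[-12,-18,0,0,0,0,95, -20,-32,0,0,0,0,95, -24,-38,0,0,0,0,95, -24,-38,0,0,0,0,95, -24,-38,0,0,0,0,95, -24,-38,0,0,0,0,95, -24,-38,0,0,0,0,95, -20,-30,0,0,0,0,95, -4,-6,0,0,0,0,95, 0,0,0,0,0,0,95]}'
python3 -c "
from h import *
f=look('wrist','w7.png');np.savez('w7.npz',**f)"
```

```text
t: 12.5
ee_pos: [0.5523, 0.0142, 0.2494]
ee_rot: [[0.979, -0.202, 0.005], [-0.202, -0.979, -0.001], [0.005, -0.0, -1.0]]
wrist_force: [-0.2, -0.0, -0.1]
gripper_width: 0.986
grip_force: 0.0
t: 13.5
ee_pos: [0.4343, 0.3207, 0.2458]
ee_rot: [[0.98, -0.2, -0.001], [-0.2, -0.98, -0.001], [-0.001, 0.001, -1.0]]
wrist_force: [0.2, -0.1, 0.2]
gripper_width: 0.997
grip_force: 0.0
```

View pics/w7.png

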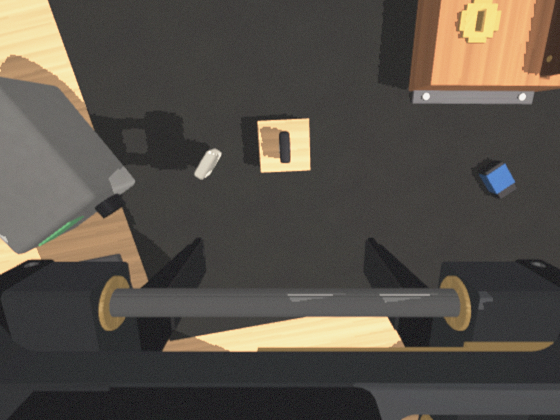

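The key's head is at (285,148), nearly along the image columns, in the pale stand spanning (258,119) to (310,173). I'll measure it from here and from a second, closer place.

```bash
cat >> h.py <<'E'
def px(g,p):
    q=g["R"].T@(np.array(p)-g["c"]);return (g["K"]@q/q[2])[:2]
def keyrect(f,c,thr=55):
    u,v=map(int,c);w=24;i=f["image"][v-w:v+w,u-w:u+w].max(2);k=(i<thr).astype(np.uint8)
    n,l,st,ce=cv2.connectedComponentsWithStats(k);i=1+np.argmin(np.hypot(*(ce[1:]-w).T)+1e3*(st[1:,4]<60));y,x=np.nonzero(l==i)
    return cv2.minAreaRect(np.c_[x+u-w,y+v-w].astype(np.float32))
def standrect(f,c,w=45):
    u,v=map(int,c);h=cv2.cvtColor(f["image"],cv2.COLOR_BGR2HSV)[v-w:v+w,u-w:u+w];k=((h[...,2]>95)&(h[...,1]>40)).astype(np.uint8)
    k=cv2.morphologyEx(k,cv2.MORPH_CLOSE,np.ones((3,3)));n,l,st,_=cv2.connectedComponentsWithStats(k);y,x=np.nonzero(l==1+np.argmax(st[1:,4]))
    return cv2.minAreaRect(np.c_[x+u-w,y+v-w].astype(np.float32))
E
python3 -m jog '{"deltas":[4,6,12,0,0,0,95,4,6,12,0,0,0,95,4,6,12,0,0,0,95,4,6,12,0,0,0,95,4,6,12,0,0,0,95,0,0,0,0,0,0,95,0,0,0,0,0,0,95]}'
python3 - <<'E'
from h import *
f=dict(np.load('w7.npz'));g=look("wrist","w8.png");np.savez("w8.npz",**g)
p=plane(f,(285,148),.074)[0];print(p,px(g,p))
a=keyrect(f,(285,148));b=keyrect(g,px(g,p));print(a,b,cross(f,a[0],g,b[0]))
for x,r in((f,a),(g,b)):print(rect(plane(x,cv2.boxPoints(r),.076)))
for x,c in((f,(285,148)),(g,px(g,p))):
    r=standrect(x,c);print(r,rect(plane(x,cv2.boxPoints(r),.04)))
E
```

```text
t: 14.25
ee_pos: [0.4488, 0.2865, 0.1864]
ee_rot: [[0.979, -0.202, -0.0], [-0.202, -0.979, -0.0], [-0.0, 0.0, -1.0]]
wrist_force: [-0.4, 0.5, 0.1]
gripper_width: 0.999
grip_force: 0.0
[0.4842451  0.31059516 0.074     ] [251.90180601 176.27856884]
((281.0, 146.0), (0.0, 0.0), 0.0) ((254.6352996826172, 184.85882568359375), (8.896793365478516, 16.41305160522461), 32.47119140625) (array([0.48495138, 0.30988319, 0.10283091]), np.float64(0.011305180817909896))
(array([487.3, 314.4]), array([0., 0.]), 0.0)
(array([476.2, 309.7]), array([ 8.2, 15.5]), 45.3)
((283.9864501953125, 145.21493530273438), (53.130271911621094, 52.65462112426758), 87.27368927001953) (array([484.5, 311.7]), array([64.4, 62.4]), 81.2)
((253.94769287109375, 169.55845642089844), (62.015480041503906, 61.73813247680664), 86.8201675415039) (array([485.1, 312.7]), array([65.3, 63.9]), 81.5)
```

```bash
python3 - <<'E'
from h import *
g=dict(np.load('w8.npz'));f=dict(np.load('w7.npz'))
print(g["image"][176,235:270].max(1).tolist(),g["image"][150:205,253].max(1).tolist())
for t in(75,90,105):
    a=keyrect(f,(285,148),t);b=keyrect(g,(252,176),t);print(t,a,b,cross(f,a[0],g,b[0]))
    for x,r in((f,a),(g,b)):print(rect(plane(x,cv2.boxPoints(r),.076)))
E
```

```text
[223, 222, 222, 220, 221, 221, 219, 220, 222, 209, 125, 59, 58, 54, 52, 55, 55, 65, 74, 69, 51, 53, 88, 168, 206, 169, 250, 249, 247, 247, 247, 247, 247, 247, 247] [247, 247, 249, 252, 153, 55, 46, 53, 62, 73, 83, 86, 82, 86, 83, 80, 82, 86, 89, 85, 82, 86, 84, 84, 85, 85, 74, 61, 54, 63, 60, 56, 56, 57, 59, 54, 53, 59, 56, 57, 55, 52, 68, 195, 253, 248, 247, 247, 249, 255, 155, 81, 79, 80, 79]
75 ((283.5, 146.5), (29.0, 9.0), 90.0) ((251.95362854003906, 173.4793701171875), (37.098060607910156, 13.304444313049316), 87.39744567871094) (array([0.48497813, 0.31203745, 0.05920686]), np.float64(0.0003505215832820538))
(array([486.1, 311.9]), array([ 9.9, 30.8]), 78.5)
(array([486.8, 309.8]), array([12.4, 34.3]), 79.6)
90 ((284.0, 146.5), (29.442550659179688, 9.543877601623535), 86.42366790771484) ((251.9009552001953, 173.52395629882812), (37.17028045654297, 13.509199142456055), 87.70938873291016) (array([0.48527871, 0.3115082 , 0.0629446 ]), np.float64(4.9716410096845805e-06))
(array([486. , 311.3]), array([10.5, 31.3]), 82.0)
(array([486.7, 309.9]), array([12.6, 34.4]), 79.3)
105 ((284.031005859375, 146.964599609375), (30.39918327331543, 9.645255088806152), 86.18592071533203) ((252.0, 173.5), (37.0, 14.0), 90.0) (array([0.48474337, 0.311705  , 0.0601422 ]), np.float64(0.0003855509865869802))
(array([485.5, 311.4]), array([10.6, 32.3]), 82.3)
(array([486.7, 309.8]), array([13. , 34.3]), 77.1)
```

```bash
python3 -m jog '{"deltas":[8,-8,10,0,0,-3,50, 8,-8,20,0,0,0,50, 8,-8,20,0,0,0,50, 7.5,-8,20,0,0,0,50, 0,0,20,0,0,0,50, 0,0,20,0,0,0,50, 0,0,15,0,0,0,50, 0,0,10,0,0,0,50, 0,0,6,0,0,0,50, 0,0,0,0,0,0,50]}' 45
python3 -m jog '{"deltas":[0,0,0,0,0,0,50]}'
python3 -c "
from h import *
f=look('wrist','w9.png')
i=f['image'];cv2.imwrite('pics/w9.png',i)"
```

```text
t: 15.3
ee_pos: [0.4848, 0.3132, 0.0454]
ee_rot: [[0.989, -0.15, -0.0], [-0.15, -0.989, -0.0], [-0.0, 0.0, -1.0]]
wrist_force: [-0.5, -1.0, -0.0]
gripper_width: 0.526
grip_force: 0.0
t: 15.4
ee_pos: [0.4852, 0.3133, 0.0462]
ee_rot: [[0.989, -0.15, 0.001], [-0.15, -0.989, 0.0], [0.001, -0.0, -1.0]]
wrist_force: [-0.0, -0.6, -0.4]
gripper_width: 0.526
grip_force: 0.0
```

```bash
python3 -m jog '{"deltas":[0,2,1,0,0,0,50, 0,0,0,0,0,0,30, 0,0,0,0,0,0,5, 0,0,0,0,0,0,5, 0,0,0,0,0,0,5, 0,0,0,0,0,0,5, 0,0,0,0,0,0,5, 0,0,0,0,0,0,5]}' 45
python3 -m jog '{"deltas":[0,0,-5,0,0,0,5, 0,0,-10,0,0,0,5, 0,0,-20,0,0,0,5, 0,0,-30,0,0,0,5, 0,0,-30,0,0,0,5, 0,0,-30,0,0,0,5, 0,0,-30,0,0,0,5, 0,0,-20,0,0,0,5, 0,0,0,0,0,0,5, 0,0,0,0,0,0,5]}'
python3 - <<'E'
from h import *
f=look('wrist','w10.png');np.savez('w10.npz',**f)
i=f['image'][180:420,180:400];cv2.imwrite('pics/w10c.png',cv2.resize(i,None,fx=2.5,fy=2.5))
E
```

```text
t: 16.25
ee_pos: [0.4845, 0.3111, 0.0446]
ee_rot: [[0.989, -0.15, -0.0], [-0.15, -0.989, -0.0], [0.0, 0.0, -1.0]]
wrist_force: [0.9, -0.3, 0.4]
gripper_width: 0.122
grip_force: 45.0
t: 17.25
ee_pos: [0.4843, 0.311, 0.2197]
ee_rot: [[0.989, -0.15, 0.0], [-0.15, -0.989, 0.0], [0.0, -0.0, -1.0]]
wrist_force: [-0.0, 0.6, -0.9]
gripper_width: 0.121
grip_force: 45.0
```

View pics/w10c.png

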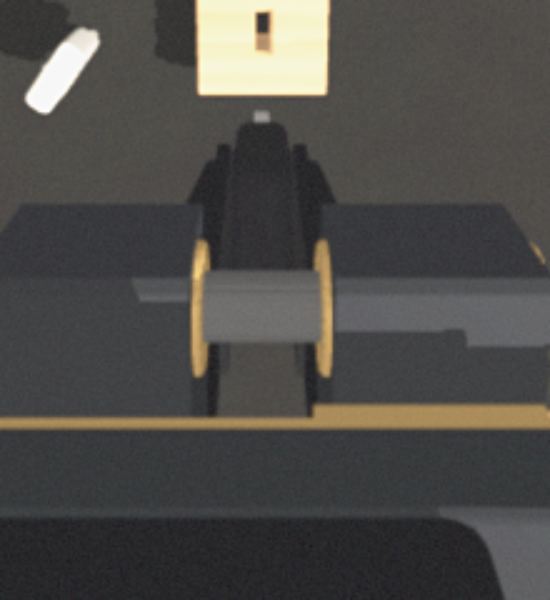

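The key is held: its steel blade tip shows at about (285,226), and the empty hole in the stand is at (285,193). I'll use both to get the key's offset in the hand.

```bash
python3 - <<'E'
from h import *
f=dict(np.load('w10.npz'));g=f["image"].max(2)
print(g[180:240,285].tolist());print(g[190,270:300].tolist());print(g[226,275:295].tolist(),g[227,275:295].tolist())
print(read_state()["ee_pos"])
# where hole ends/tip edge lie for candidate pixels
s=read_state();R=s["ee_rot"];t=s["ee_pos"]
for v in(223,224,225,226):
    d=ray(f,(285,v))[0];d=R.T@d;c=R.T@(f["c"]-t);k=(.0366-c[2])/d[2];print(v,(c+d*k)*1000)
for v in(183,184,185,199,200,201):print(v,plane(f,(285,v),.04)*1000)
E
```

```text
[247, 247, 248, 250, 248, 98, 51, 53, 49, 59, 56, 53, 64, 143, 187, 184, 176, 178, 179, 186, 238, 248, 248, 247, 247, 247, 247, 247, 247, 247, 247, 247, 247, 247, 247, 248, 250, 255, 126, 74, 80, 74, 84, 85, 115, 149, 160, 158, 127, 68, 41, 50, 50, 47, 47, 47, 50, 45, 46, 44]
[247, 247, 247, 247, 247, 247, 247, 247, 247, 247, 249, 255, 175, 65, 53, 56, 60, 134, 234, 249, 248, 247, 247, 247, 247, 247, 247, 247, 247, 247]
[80, 77, 81, 80, 80, 77, 108, 158, 161, 156, 160, 156, 130, 85, 79, 79, 82, 80, 81, 80] [85, 82, 78, 76, 76, 79, 109, 157, 157, 160, 158, 157, 136, 89, 80, 83, 79, 82, 80, 77]
[0.48410424 0.310848   0.21894279]
223 [ 9.258693   -0.54321648 36.6       ]
224 [ 8.51622    -0.54268488 36.6       ]
225 [ 7.77239025 -0.5421523  36.6       ]
226 [ 7.02720002 -0.54161875 36.6       ]
183 [[495.34280871 309.52809859  40.        ]]
184 [[494.19027133 309.70256665  40.        ]]
185 [[493.03569623 309.87734317  40.        ]]
199 [[476.65461915 312.35706725  40.        ]]
200 [[475.46881818 312.53657066  40.        ]]
201 [[474.28089059 312.71639599  40.        ]]
```

```bash
python3 -m jog '{"deltas":[6,11,-5,0,0,0,5, 14,24,-5,0,0,0,5, 17,30,-5,0,0,0,5, 17,30,-5,0,0,0,5, 17,30,-5,0,0,0,5, 17,30,0,0,0,0,5, 16,28,0,0,0,0,5, 11.5,20,0,0,0,3,5, 0,0,0,0,0,0,5, 0,0,0,0,0,0,5]}'
python3 - <<'E'
from h import *
f=look('wrist');np.savez('w11.npz',**f);s=read_state();print(s["ee_pos"],s["ee_rot"][:,0])
i=f['image'][150:270,180:400];cv2.imwrite('pics/w11c.png',cv2.resize(i,None,fx=3.5,fy=3.5))
u,v=px(f,(.568,.0927,.066));print(u,v)
b,m=blob(f,(u-26,v-26,u+26,v+26),"brass");print(b,rect(plane(f,cv2.boxPoints(b),.066)))
E
```

```text
t: 18.3
ee_pos: [0.568, 0.0923, 0.244]
ee_rot: [[0.979, -0.202, -0.001], [-0.202, -0.979, -0.0], [-0.001, 0.0, -1.0]]
wrist_force: [0.2, 0.7, -0.2]
gripper_width: 0.123
grip_force: 45.0
[0.56787497 0.09294896 0.24415422] [ 0.97948428 -0.20151775 -0.00106551]
284.8150164929089 192.5992014497107
((284.5, 192.5), (15.0, 5.0), 90.0) (array([568.1,  93. ]), array([ 5.8, 17.7]), 78.3)
```

View pics/w11c.png

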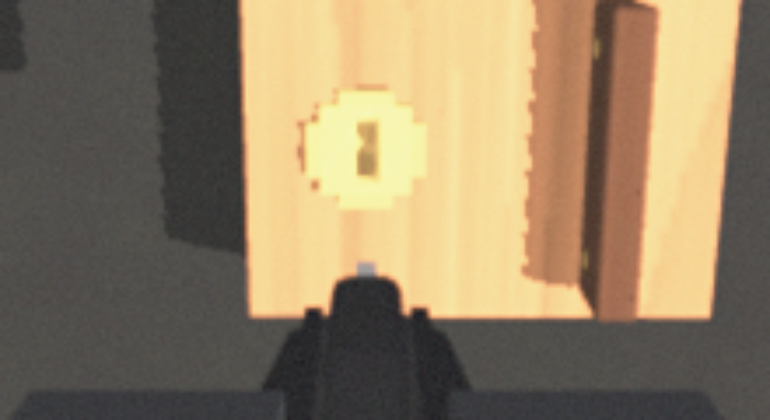

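The keyway is at (284.5,192.5), the same image spot the hole had when the TCP stood over it. The scraper's back sits squarely on the slot at about (360,195). Descending straight down.

```bash
python3 -m jog '{"deltas":[0,0,10,0,0,0,5, 0,0,25,0,0,0,5, 0,0,30,0,0,0,5, 0,0,30,0,0,0,5, 0,0,25,0,0,0,5, 0,0,12,0,0,0,5, 0,0,4,0,0,0,5, 0,0,0,0,0,0,5, 0,0,0,0,0,0,5]}'
python3 -m jog '{"deltas":[0,0,2,0,0,0,5, 0,0,2,0,0,0,5, 0,0,2,0,0,0,5, 0,0,2,0,0,0,5, 0,0,2,0,0,0,5, 0,0,0,0,0,0,5]}'
```

```text
t: 19.25
ee_pos: [0.5687, 0.0932, 0.1096]
ee_rot: [[0.979, -0.202, 0.002], [-0.202, -0.979, -0.0], [0.002, -0.0, -1.0]]
wrist_force: [0.1, -0.3, 0.2]
gripper_width: 0.126
grip_force: 45.0
t: 19.85
ee_pos: [0.5681, 0.093, 0.0983]
ee_rot: [[0.979, -0.202, -0.0], [-0.202, -0.979, -0.0], [-0.0, 0.0, -1.0]]
wrist_force: [0.8, 0.1, 0.1]
gripper_width: 0.125
grip_force: 45.0
```

```bash
python3 -m jog '{"deltas":[0,0,2,0,0,0,5, 0,0,2,0,0,0,5, 0,0,2,0,0,0,5, 0,0,1,0,0,0,5, 0,0,1,0,0,0,5, 0,0,1,0,0,0,5, 0,0,0,0,0,0,5]}'
```

```text
t: 20.55
ee_pos: [0.5679, 0.0923, 0.0893]
ee_rot: [[0.979, -0.202, -0.001], [-0.202, -0.979, -0.001], [-0.001, 0.001, -1.0]]
wrist_force: [-1.2, -6.4, -0.9]
gripper_width: 0.127
grip_force: 45.0
```

```bash
python3 -m jog '{"deltas":[0,0.4,1,0,0,1.5,5, 0,0,0.5,0,0,-3,5, 0,0,0.5,0,0,3,5, 0,0,0.5,0,0,-3,5, 0,0,0.5,0,0,1.5,5, 0,0,0,0,0,0,5]}'
```

```text
t: 21.15
ee_pos: [0.5679, 0.0921, 0.0864]
ee_rot: [[0.979, -0.202, -0.001], [-0.202, -0.979, -0.001], [-0.0, 0.001, -1.0]]
wrist_force: [-0.6, -6.3, -0.2]
gripper_width: 0.125
grip_force: 45.0
```

```bash
python3 -m jog '{"deltas":[0,0.3,1,0,0,1.5,5, 0,0,1,0,0,-3,5, 0,0,1,0,0,3,5, 0,0,1,0,0,-3,5, 0,0,1,0,0,1.5,5, 0,0,0,0,0,0,5]}'
```

```text
t: 21.75
ee_pos: [0.5679, 0.092, 0.0813]
ee_rot: [[0.979, -0.206, -0.001], [-0.206, -0.979, -0.0], [-0.0, 0.001, -1.0]]
wrist_force: [0.4, -6.1, -2.3]
gripper_width: 0.127
grip_force: 45.0
```

```bash
python3 -m jog '{"deltas":[0,0.2,1,0,0,1.5,5, 0,0,1,0,0,-3,5, 0,0,1,0,0,3,5, 0,0,1,0,0,-3,5, 0,0,1,0,0,3,5, 0,0,1,0,0,-1.5,5, 0,0,0,0,0,0,5]}'
```

```text
t: 22.45
ee_pos: [0.5685, 0.0925, 0.0755]
ee_rot: [[0.98, -0.201, 0.001], [-0.201, -0.98, 0.0], [0.001, -0.001, -1.0]]
wrist_force: [1.5, 1.8, -2.3]
gripper_width: 0.125
grip_force: 45.0
```

```bash
python3 -m jog '{"deltas":[0,0,1,0,0,1.5,5, 0,0,1,0,0,-3,5, 0,0,1,0,0,3,5, 0,0,1,0,0,-3,5, 0,0,1,0,0,1.5,5, 0,0,0.5,0,0,0,5, 0,0,0,0,0,0,5]}'
```

```text
t: 23.15
ee_pos: [0.5684, 0.0924, 0.0705]
ee_rot: [[0.979, -0.205, 0.001], [-0.205, -0.979, 0.0], [0.001, -0.001, -1.0]]
wrist_force: [1.0, 3.6, 5.3]
gripper_width: 0.126
grip_force: 45.0
```

```bash
python3 -m jog '{"deltas":[0,0,0.5,0,0,1.5,5, 0,0,0.5,0,0,-1.5,5, 0,0,0,0,0,0,5, 0,0,0,0,0,0,5]}'; python3 -c "
from rig import *
s=read_state();print(s['torque'],s['joints'])"
```

```text
t: 23.55
ee_pos: [0.5685, 0.0924, 0.0704]
ee_rot: [[0.979, -0.204, 0.002], [-0.204, -0.979, 0.0], [0.002, -0.001, -1.0]]
wrist_force: [-0.8, 3.2, 14.1]
gripper_width: 0.125
grip_force: 45.0
[ 0.84611203  0.32137819 -0.03629043] [2.65957691e+00 3.45917074e+01 1.04165185e+02 2.10288092e-02
 4.11404354e+01 1.04438892e+02]
```

The key is home (14 N at the expected height). But joint 6 stands at 104° and a further 100° clockwise would pass its 154° limit. The grasp is symmetric, so I'll let go, rise, turn the hand half a turn back and grip again.

```bash
python3 -m jog '{"deltas":[0,0,0,0,0,0,20, 0,0,0,0,0,0,35, 0,0,0,0,0,0,35, 0,0,-5,0,0,0,35, 0,0,-20,0,0,0,35, 0,0,-25,0,0,0,35, 0,0,-10,0,0,0,35, 0,0,0,0,0,-5,35, 0,0,0,0,0,-8,35, 0,0,0,0,0,-8,35]}'
python3 -m jog '{"deltas":[0,0,0,0,0,-8,35, 0,0,0,0,0,-8,35, 0,0,0,0,0,-8,35, 0,0,0,0,0,-8,35, 0,0,0,0,0,-8,35, 0,0,0,0,0,-8,35, 0,0,0,0,0,-8,35, 0,0,0,0,0,-8,35, 0,0,0,0,0,-8,35, 0,0,0,0,0,-8,35]}'
python3 -m jog '{"deltas":[0,0,0,0,0,-8,35, 0,0,0,0,0,-8,35, 0,0,0,0,0,-8,35, 0,0,0,0,0,-8,35, 0,0,0,0,0,-8,35, 0,0,0,0,0,-8,35, 0,0,0,0,0,-8,35, 0,0,0,0,0,-8,35, 0,0,0,0,0,-8,35, 0,0,0,0,0,-7,35]}'
python3 -m jog '{"deltas":[0,0,0,0,0,0,35,0,0,0,0,0,0,35]}'
python3 - <<'E'
from h import *
s=read_state();print(s["ee_pos"],s["joints"].round(1));f=look("wrist","w12.png")
E
```

```text
t: 24.55
ee_pos: [0.5678, 0.0921, 0.1289]
ee_rot: [[0.986, 0.168, -0.0], [0.168, -0.986, -0.0], [-0.0, 0.0, -1.0]]
wrist_force: [-1.0, -0.2, -0.5]
gripper_width: 0.37
grip_force: 0.0
t: 25.55
ee_pos: [0.5678, 0.0921, 0.1287]
ee_rot: [[0.006, 1.0, -0.001], [1.0, -0.006, -0.0], [-0.0, -0.001, -1.0]]
wrist_force: [0.8, -0.1, 0.3]
gripper_width: 0.369
grip_force: 0.0
t: 26.55
ee_pos: [0.5678, 0.0921, 0.1287]
ee_rot: [[-0.98, 0.197, -0.001], [0.197, 0.98, -0.0], [0.001, -0.0, -1.0]]
wrist_force: [0.6, -0.6, -0.6]
gripper_width: 0.368
grip_force: 0.0
t: 26.75
ee_pos: [0.5679, 0.0921, 0.1289]
ee_rot: [[-0.979, 0.206, -0.0], [0.206, 0.979, -0.0], [0.0, -0.0, -1.0]]
wrist_force: [-0.6, -0.4, -0.1]
gripper_width: 0.367
grip_force: 0.0
[0.56791476 0.09211675 0.12889127] [  2.6  29.9 101.6  -0.   48.5 -75.5]
```

```bash
python3 -m jog '{"deltas":[0,0.9,10,0,0,0,35, 0,0,20,0,0,0,35, 0,0,18,0,0,0,35, 0,0,8,0,0,0,35, 0,0,2.5,0,0,0,35, 0,0,0,0,0,0,35, 0,0,0,0,0,0,20, 0,0,0,0,0,0,5, 0,0,0,0,0,0,5, 0,0,0,0,0,0,5]}' 50
python3 -m jog '{"deltas":[0,0,0,0,0,0,5, 0,0,0,0,0,0,5, 0,0,0,0,0,0,5]}'
```

```text
t: 27.8
ee_pos: [0.5684, 0.0929, 0.071]
ee_rot: [[-0.979, 0.202, 0.001], [0.202, 0.979, -0.0], [-0.001, 0.0, -1.0]]
wrist_force: [-0.2, -1.1, 2.6]
gripper_width: 0.124
grip_force: 50.0
t: 28.1
ee_pos: [0.5684, 0.0929, 0.071]
ee_rot: [[-0.979, 0.202, 0.001], [0.202, 0.979, -0.0], [-0.001, 0.0, -1.0]]
wrist_force: [-1.9, -1.7, 7.3]
gripper_width: 0.124
grip_force: 50.0
```

Gripped again (12 mm opening), pressing lightly. Turning about 40° and checking.

```bash
python3 -m jog '{"deltas":[0,0,0,0,0,4,5, 0,0,0,0,0,6,5, 0,0,0,0,0,6,5, 0,0,0,0,0,6,5, 0,0,0,0,0,6,5, 0,0,0,0,0,6,5, 0,0,0,0,0,6,5, 0,0,0,0,0,0,5]}'
python3 -c "
from rig import *
print(read_state()['torque'])"
```

```text
t: 28.9
ee_pos: [0.5682, 0.0926, 0.071]
ee_rot: [[-0.618, 0.786, -0.0], [0.786, 0.618, -0.001], [-0.0, -0.0, -1.0]]
wrist_force: [-1.5, -5.0, 8.5]
gripper_width: 0.124
grip_force: 50.0
[-0.84582104  0.26219957  0.08035735]
```

```bash
python3 -m jog '{"deltas":[0,0,0,0,0,6,5, 0,0,0,0,0,6,5, 0,0,0,0,0,6,5, 0,0,0,0,0,6,5, 0,0,0,0,0,6,5, 0,0,0,0,0,6,5, 0,0,0,0,0,6,5, 0,0,0,0,0,6,5, 0,0,0,0,0,0,5]}'
python3 -c "
from rig import *
print(read_state()['torque'])"
```

```text
t: 29.8
ee_pos: [0.5677, 0.0925, 0.071]
ee_rot: [[0.171, 0.985, -0.001], [0.985, -0.171, -0.001], [-0.001, -0.001, -1.0]]
wrist_force: [-3.6, -4.8, 7.6]
gripper_width: 0.128
grip_force: 50.0
[-1.2231468   0.71520778  0.07805661]
```

```bash
python3 -m jog '{"deltas":[0,0,0,0,0,4,5, 0,0,0,0,0,4,5, 0,0,0,0,0,4,5, 0,0,0,0,0,0,5, 0,0,0,0,0,0,5]}'
python3 -c "
from rig import *
print(read_state()['torque'])"
python3 -m jog '{"deltas":[0,0,0,0,0,2,5, 0,0,0,0,0,2,5, 0,0,0,0,0,0,5, 0,0,0,0,0,0,5]}'
python3 - <<'E'
from h import *
print(read_state()['torque']);a=look('scene');b=look('side')
cv2.imwrite('pics/e.png',np.hstack([cv2.resize(a['image'][160:300,230:370],(400,400)),cv2.resize(b['image'][140:280,210:350],(400,400))]))
E
```

```text
t: 30.3
ee_pos: [0.5675, 0.0925, 0.071]
ee_rot: [[0.369, 0.93, -0.001], [0.93, -0.369, -0.001], [-0.001, -0.001, -1.0]]
wrist_force: [-4.7, -5.3, 10.7]
gripper_width: 0.121
grip_force: 50.0
[-1.09666991  0.91652636  0.12837874]
t: 30.7
ee_pos: [0.5675, 0.0925, 0.071]
ee_rot: [[0.432, 0.902, -0.002], [0.902, -0.432, -0.001], [-0.002, -0.001, -1.0]]
wrist_force: [-4.8, -6.2, 9.4]
gripper_width: 0.123
grip_force: 50.0
[-1.13549046  0.87979953  0.48180982]
```

View pics/e.png

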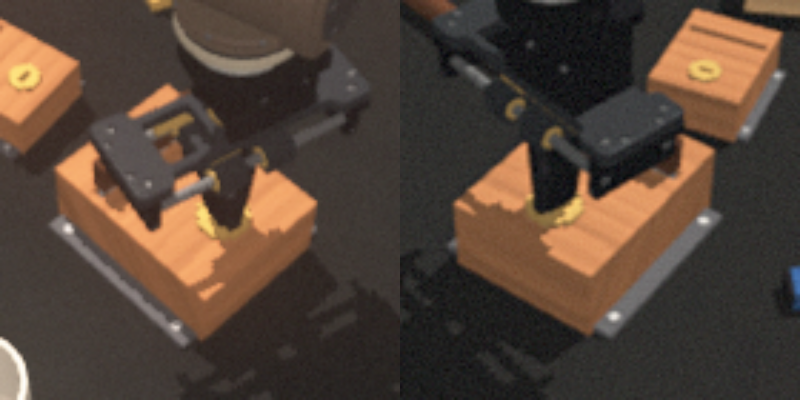

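The torque jumped from 0.13 to 0.48 N m at 104°, so the cylinder is at its stop. The picture shows the key in the brass lock at (225,215) and the gripper body clear above the scraper. Handing in.

```bash
python3 -c "
from rig import *
print(finish_job())"
```

```text
the job is handed in; nothing more can be done
None
```

I handed the job in at about 31 s. The scraper is seated in the slot and released. The key is fully home, turned about 104° to the stop, and still gripped at 50 N. I did not measure the jaw's force on the blade or the cylinder's angle directly; the torque jump to 0.48 N m is my evidence for the stop, and the hand-in call returned no verdict.

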